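Weigh the pill bottles on the kitchen scale

TASK

I want the joint weight of the pill bottles standing on the worktop: take the syrup bottle off the scale and stand it anywhere free on the worktop, set the empty caddy centrally on the pan, and turn the scale's dial until its zero mark meets the pointer. Then, without moving the dial again, stand every pill bottle upright in the caddy, and leave it all on the pan so that I can read the weight. Be gentle: hold the thin-walled bottles lightly (never more than 40 N of grip), set things down on the pan instead of dropping them or bearing down (never more than 20 N on the pan), and leave the other things where they are.

Things in the scene. Friction and masses are not known exactly. Their poses are not given: they have to be found in the camera images.
- scale: white counter scale, fixed to the worktop: base 45 mm high, 145 (x) x 165 (y) mm under the pan, with an extension 135 mm wide (along x) that carries the dial and ends 245 mm from the origin toward -y. Origin on the worktop under the centre of the pan. Its -x side faces the robot (small yaw); the dial's axis is at (0, -180 mm) in this frame
- pan_top (a point): centre of the top of the steel load plate, 140 (x) x 160 (y) x 6 mm, with no rim (set the caddy with its long side along y); 70 mm above the worktop when unloaded. The pan sinks on a spring of 600 N/m (1.6 mm per N, at most 22 mm) and comes back up when unloaded
- pan (a joint): how far the pan has sunk, m (0 = unloaded)
- pointer (a joint): pointer angle, rad, clockwise seen from above, 0 = pointing to the scale's -x side (unloaded). It is driven by the pan: 200 rad per metre sunk. The black pointer lies on the flat metal ring round the dial (radius 47 to 61 mm), tip inward
- pointer_tip (a point): the pointer's inner tip, 52 mm from the dial's axis, 48 mm above the worktop
- dial (a joint): dial angle, rad, clockwise seen from above; at 0 its zero mark points to the scale's -x side. So the dial reads zero when dial equals pointer. It turns freely both ways from -3.0 to 4.6 and stays where left (friction 0.03 Nm)
- dial_zero (a point): 52 mm from the dial's axis, straight out beyond the dial's zero mark (the one thick, long black mark; the others are thin ticks). Zero is set when this point meets pointer_tip
- dial_grip (a point): on the dial's axis, 70 mm above the worktop, in the middle of the grip bar that stands on the dial: 50 mm long (along its own x, the line from the zero mark through the axis), 12 mm thick, from 54 to 80 mm above the worktop. The white dial disc under it is 90 mm across
- caddy: grey open tray, 180 (own x) x 126 (own y) mm, walls 32 mm high and 3 mm thick, floor 3 mm, about 350 g (varies by a quarter). Along its middle, in own x, runs a carrying bar, 10 mm thick and 88 mm long, 68 to 82 mm above the underside, on two posts 8 mm thick at own x = -40 and +40 mm; a row of bottles fits on each side of the bar, e.g. at own x = +-45, y = +-33 mm. Origin at the centre of its underside
- caddy_bar (a point): middle of the caddy's carrying bar, 75 mm above the underside
- syrup: orange bottle with a black cap that somebody left standing on the pan, 55 mm across the body, 137 mm tall, body up to 60 mm cylindrical-looking, then tapering to the narrow cap; about 250 g; origin at the centre of its underside
- bottle_a: plain pill bottle with ribbed screw cap, body 48 mm across, 93 mm tall with the 19 mm cap on top slightly narrower than the body, about 90 g; origin at the centre of its underside, z up. Thin-walled: no more than 40 N of grip on each side. None if absent in this run
- bottle_b: plain pill bottle with ribbed screw cap, body 46 mm across, 84 mm tall with the 17 mm cap on top slightly narrower than the body, about 90 g; origin at the centre of its underside, z up. Thin-walled: no more than 40 N of grip on each side. None if absent in this run
- bottle_c: plain pill bottle with ribbed screw cap, body 42 mm across, 69 mm tall with the 14 mm cap on top slightly narrower than the body, about 50 g; origin at the centre of its underside, z up. Thin-walled: no more than 40 N of grip on each side. None if absent in this run
- bottle_d: plain pill bottle with ribbed screw cap, body 38 mm across, 66 mm tall with the 14 mm cap on top slightly narrower than the body, about 40 g; origin at the centre of its underside, z up. Thin-walled: no more than 40 N of grip on each side. None if absent in this run
- candle_glass: bystander: glass tumbler, 76 mm across, 105 mm tall; origin at the centre of its underside; leave it alone
- red_box: bystander: small carton, 47 x 72 x 48 mm; origin at the centre of its underside; leave it alone
- egg_timer: bystander: round kitchen timer, 67 mm across, 57 mm tall; origin at the centre of its underside; leave it alone

How it is judged:
On the way, in this order (a step that is already met when the one before it is completed fails the run):
1. the syrup bottle stands upright on the worktop, released (height (world z) of syrup below 0.012 m and angle between syrup's own z axis and vertical below 0.12 rad and contact force between the fingers and syrup below 0.3 N), for 0.2 s.
2. the empty caddy stands centrally on the pan (within 45 mm), released (horizontal distance between caddy and pan_top below 0.045 m and angle between caddy's own z axis and vertical below 0.05 rad and height (world z) of caddy between 0.035 and 0.085 m and contact force between the fingers and caddy below 0.3 N and contact force between caddy and pan above 1 N and not (horizontal distance between bottle_a and caddy below 0.09 m and height (world z) of bottle_a above 0.04 m) and not (horizontal distance between bottle_b and caddy below 0.09 m and height (world z) of bottle_b above 0.04 m) and not (horizontal distance between bottle_c and caddy below 0.09 m and height (world z) of bottle_c above 0.04 m) and not (horizontal distance between bottle_d and caddy below 0.09 m and height (world z) of bottle_d above 0.04 m)), for 0.3 s.
3. with the empty caddy on the pan and the dial released, the dial's zero mark meets the pointer within 5 mm (all of step 2 and horizontal distance between dial_zero and pointer_tip below 0.005 m and contact force between the fingers and dial below 0.3 N and velocity of joint pointer between -0.05 and 0.05 rad/s), for 0.5 s.
At the end, for the whole second after the job is handed in: every pill bottle present stands upright (within 0.15 rad) and at rest on the caddy's floor; the caddy stands level on the pan, its centre within 45 mm of the pan's; the syrup bottle stands upright on the worktop; all released (all of step 1 and horizontal distance between caddy and pan_top below 0.045 m and angle between caddy's own z axis and vertical below 0.05 rad and height (world z) of caddy between 0.035 and 0.085 m and contact force between the fingers and caddy below 0.3 N and contact force between caddy and pan above 1 N and x of bottle_a in the frame of caddy between -0.087 and 0.087 m and y of bottle_a in the frame of caddy between -0.06 and 0.06 m and z of bottle_a in the frame of caddy between -0.005 and 0.015 m and angle between each of bottle_a, bottle_b, bottle_c, bottle_d's own z axis and vertical below 0.15 rad and linear speed of each of bottle_a, bottle_b, bottle_c, bottle_d below 0.03 m/s and x of bottle_b in the frame of caddy between -0.087 and 0.087 m and y of bottle_b in the frame of caddy between -0.06 and 0.06 m and z of bottle_b in the frame of caddy between -0.005 and 0.015 m and x of bottle_c in the frame of caddy between -0.087 and 0.087 m and y of bottle_c in the frame of caddy between -0.06 and 0.06 m and z of bottle_c in the frame of caddy between -0.005 and 0.015 m and x of bottle_d in the frame of caddy between -0.087 and 0.087 m and y of bottle_d in the frame of caddy between -0.06 and 0.06 m and z of bottle_d in the frame of caddy between -0.005 and 0.015 m); the robot touches nothing.
It fails at once if a pill bottle is gripped with more than 40 N (contact force between the fingers and bottle_a above 80 N or contact force between the fingers and bottle_b above 80 N or contact force between the fingers and bottle_c above 80 N or contact force between the fingers and bottle_d above 80 N).
It fails at once if the pan is loaded with more than 20 N, or something is dropped on it so that it is driven down faster than 0.3 m/s (contact force between pan and anything else above 20 N or velocity of joint pan above 0.3 m/s).
It fails at once if a pill bottle is dropped into the caddy from more than 40 mm (falls loose at over 0.9 m/s) ((horizontal distance between bottle_a and caddy below 0.09 m and height (world z) of bottle_a above 0.04 m and linear speed of bottle_a above 0.9 m/s and contact force between the fingers and bottle_a below 0.1 N) or (horizontal distance between bottle_b and caddy below 0.09 m and height (world z) of bottle_b above 0.04 m and linear speed of bottle_b above 0.9 m/s and contact force between the fingers and bottle_b below 0.1 N) or (horizontal distance between bottle_c and caddy below 0.09 m and height (world z) of bottle_c above 0.04 m and linear speed of bottle_c above 0.9 m/s and contact force between the fingers and bottle_c below 0.1 N) or (horizontal distance between bottle_d and caddy below 0.09 m and height (world z) of bottle_d above 0.04 m and linear speed of bottle_d above 0.9 m/s and contact force between the fingers and bottle_d below 0.1 N)).
It fails at once if the dial is turned while a pill bottle is in the caddy (((horizontal distance between bottle_a and caddy below 0.09 m and height (world z) of bottle_a above 0.04 m) or (horizontal distance between bottle_b and caddy below 0.09 m and height (world z) of bottle_b above 0.04 m) or (horizontal distance between bottle_c and caddy below 0.09 m and height (world z) of bottle_c above 0.04 m) or (horizontal distance between bottle_d and caddy below 0.09 m and height (world z) of bottle_d above 0.04 m)) and not (velocity of joint dial between -0.15 and 0.15 rad/s)).
It fails at once if a bystander (glass tumbler, small carton, timer) is moved more than 40 mm (distance of any of candle_glass, red_box, egg_timer from where it was at the start of the episode above 0.04 m).
Of bottle_a, bottle_b, bottle_c, bottle_d only 2 to 4 are there at a start; the rules pass over those that are not, and their reading is None.
At some moment in a run one of caddy may be knocked a few centimetres aside while the robot is not near it.
It also fails if it takes over 210 s, if anything falls off the work surface, if the arm or the gripper's body presses on something with over 40 N, if the wrist force passes 120 N, or if a joint passes its speed limit or range.

ROBOT

A 7-joint arm with a two-finger parallel gripper is mounted at the origin on a cart in front of the work surface, level with it; the furniture and walls round the work are solid. World frame = base frame: x ahead of the robot, y to its left, z up, the work surface at z = 0. Lengths are in m, angles in rad, forces in N, time in s.
With the tool pointing down it reaches from about 0.4 to 0.85 m from the base axis. Payload 10.4 kg.
Tool frame: the origin (TCP) lies midway between the tips of the shut fingers; the grasp point (between the pads) lies 19 mm behind it; z points along the fingers, y is the line along which they close (so a half turn about z gives the same grasp; the last joint's range is limited). The gripper opens to 87 mm and grips with 3 to 60 N. Pads are 19 mm wide; open, the fingers measure 117 mm over their backs; the gripper's body (75 mm by 190 mm) begins 51 mm behind the grasp point.
Start: joints at [-1.258, 0.332, -0.065, 1.46, 0.022, 1.35, -0.088], TCP at [0.206, 0.59, 0.223] pointing down, gripper open.
Joint ranges: [-2.6, 2.6], [-0.5, 2.12], [-1.47, 1.34], [0.16, 2.42], [-1.27, 4.41], [0.06, 2.06], [-2.6, 2.6]. Speed limits (rad/s): [2.22, 2.22, 2.79, 2.79, 3.14, 3.14, 3.14].

INTERFACE

Orientations are given as a unit quaternion [x, y, z, w].
In Python, from bench import r gives the robot as it stands.
- The arm moves only by the tool arm_command, never from a script. Its argument "moves" is one flat list of numbers, 4 for each row, row after row: the shift along the tool's x, y, z in cm, then the turn about the tool's z in degrees. A call has 1 to 12 rows; each row shifts and turns the commanded pose from where the row before left it, along the tool's axes as they then stand; what a row does not reach is not made up. A row lasts 1/12 s, in which the tool goes at most 41.7 mm and 7.16 degrees, less where a joint would pass 70% of its speed; a pose out of reach is approached as far as the arm can. A call with a gripper value outside its range is refused whole. "fingers" is the opening in per cent of the stroke, from 0 (shut) to 100 (fully open), set as the call begins (left out, the last holds). The fingers move at their own pace and stop on an object; "squeeze" is the grip in N (left out, the last holds). Time passes only in rows, so rows that do not move let the fingers close. It gives the time, the measured TCP pose, the force, the opening and the grip force at its end, in the units of the state.
- r.read_state(): the state, without advancing time (a new reading comes with each control period).
- r.camera(name): name is "side" or "top" or "wrist"; returns the picture (400x640x3 uint8, red, green, blue); there is no depth.
- r.camera_info(name): a dict with "fx", "fy", "cx", "cy" (pixels), "k1" (the pictures are not rectified: a ray, as slopes to the right and down, at radius r is drawn at 1 + k1 r^2 times it, then the intrinsics apply), "origin" and "attitude" of the camera in the world. Camera axes: x right, y up, looking along -z (the intrinsics and any distortion apply to the point x, -y, -z); pixel columns grow to the right and rows downward; lengths in m; the calibration is good to about 2 mm. A picture is of the moment at which its call begins: read the wrist's pose just before it. camera_info takes no time and is no camera call; for the wrist camera it gives the pose at the moment of the call.
- r.close_job(): hands the job in; it is judged then, once.
The state is a dict: "time": time; "joint_positions": joint angles; "joint_vel": joint speeds; "joint_torque": joint torques, N m; "ee_pos": TCP position; "eef_rot": TCP orientation; "ft_force": force on the tool from outside, world axes, zero at the start; "torque": the same for the moment, N m; "width": finger opening in m; "grip_force": force on a finger pad.
Only numpy, scipy, OpenCV 4.12 (cv2) and the standard library are available. Lean on these libraries where they do the work, as an engineer would, in place of code of your own. Each camera call takes 0.05 s, during which the arm holds its last target. There are 200 camera calls.

## Working session

There is one attempt and no reset: what is moved stays moved. The work goes in short steps, Python scripts to look and compute and a tool call to move; the robot and the scene stay as the last step left them, time stands still between calls to the robot, and variables do not carry over. Pictures are saved under pics/ and viewed, at most 14 in all, crops included, and the job is handed in when it is done.

Besides the shell and the picture viewer there is one more tool, called after "Request:" as name(argument=value, ...) on one line, values as JSON. arm_command: Moves the arm, as the interface text tells. Its arguments: {"type":"object","properties":{"moves":{"type":"array"},"fingers":{"type":"number"},"squeeze":{"type":"number"}},"required":["moves"]}

```bash
ls; mkdir -p pics; cat > h.py <<'E'
import numpy as np,cv2
from bench import r
from scipy.spatial.transform import Rotation as R
def att(i):
    a=np.array(i["attitude"],float)
    return a if a.shape==(3,3) else R.from_quat(a).as_matrix()
def ray(i,u,v):
    d=np.array([(u-i["cx"])/i["fx"],(v-i["cy"])/i["fy"]]);s=d.copy()
    for _ in range(20): s=d/(1+i["k1"]*(s@s))
    return np.array(i["origin"]),att(i)@np.array([s[0],-s[1],-1])
def onz(i,u,v,z):
    o,d=ray(i,u,v); return o+d*(z-o[2])/d[2]
def proj(i,p):
    q=att(i).T@(np.array(p)-np.array(i["origin"])); s=np.array([q[0],-q[1]])/-q[2]
    s=s*(1+i["k1"]*(s@s)); return s[0]*i["fx"]+i["cx"],s[1]*i["fy"]+i["cy"]
def snap(n,f):
    i=r.camera_info(n); im=r.camera(n); cv2.imwrite("pics/"+f,im[:,:,::-1]); return i,im
E
python3 - <<'E'
from h import *
import json
for n in("top","side","wrist"):
    i,_=snap(n,n+"0.png"); print(n,i)
print(r.read_state())
E
```

```text
pics
top {'fx': 370.7656968252627, 'fy': 370.7656968252627, 'cx': 319.39804631925574, 'cy': 201.36866353371545, 'k1': -0.06599109408032251, 'origin': array([0.27908462, 0.00609016, 1.13374817]), 'attitude': array([ 0.04949639, -0.065484  , -0.70094906,  0.70847185])}
side {'fx': 369.94100594981893, 'fy': 369.94100594981893, 'cx': 324.5494248794565, 'cy': 198.5110874431463, 'k1': 0.00819279880404273, 'origin': array([ 0.03017201, -0.84908855,  0.65045307]), 'attitude': array([ 0.47953743, -0.11155925, -0.18497005,  0.85052012])}
wrist {'fx': 307.80914804012923, 'fy': 307.80914804012923, 'cx': 317.8528975466539, 'cy': 202.2581737235863, 'k1': -0.06104131597316371, 'origin': array([0.14128526, 0.61197056, 0.38333462]), 'attitude': array([-0.1023818 , -0.07226272,  0.57427667,  0.80901321])}
{'time': 0.15, 'joint_positions': array([-1.2575942 ,  0.33274655, -0.06470889,  1.46070162,  0.02159576,
        1.34992252, -0.08848759]), 'joint_vel': array([-0.00050639, -0.00159115, -0.00064397, -0.00300496,  0.00060935,
        0.00020882, -0.00067754]), 'joint_torque': array([ 7.83221567e-04, -6.23628044e+01,  2.46247725e-02, -3.90146863e+01,
       -6.12859265e-02,  3.72191949e-02,  1.08412673e-04]), 'ee_pos': array([0.20585461, 0.58982738, 0.22194667]), 'eef_rot': array([ 1.67095613e-01,  9.85940547e-01, -5.36725342e-04, -7.15106584e-05]), 'ft_force': array([-0.6955663 ,  0.19921844,  0.08184412]), 'torque': array([ 0.00841794, -0.06922543,  0.03466011]), 'grip_force': 0.0, 'width': 0.08697969744506713}
```

View pics/top0.png

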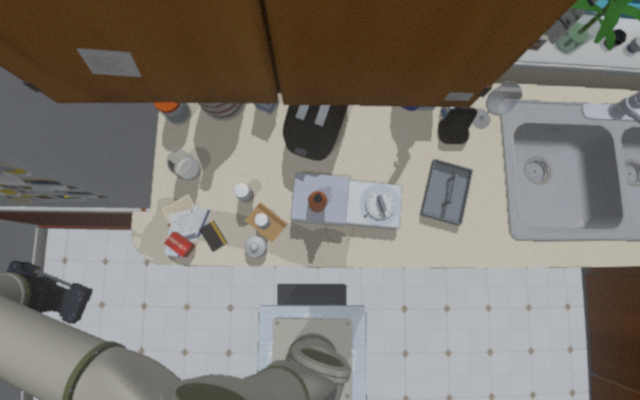

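View pics/side0.png

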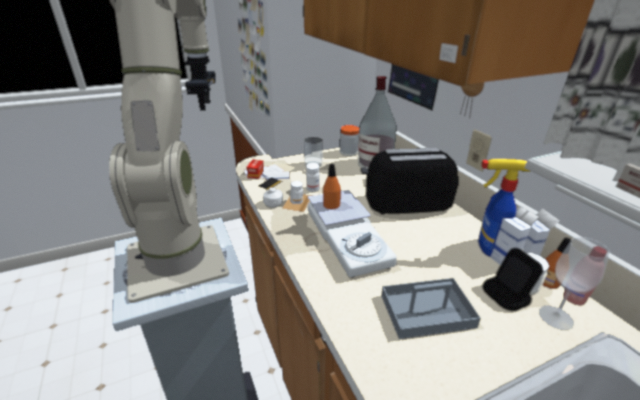

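Top view: syrup (318,200), scale dial (380,203), caddy (447,192), white objects at (244,190), (262,219), (256,246); carton (179,243), glass (184,163). Zooming in on them.

```bash
python3 - <<'E'
from h import *
a=cv2.imread("pics/top0.png")[130:280,140:480]; b=cv2.imread("pics/side0.png")[130:350,230:490]
cv2.imwrite("pics/topz.png",cv2.resize(a,None,fx=2.35,fy=2.35,interpolation=cv2.INTER_CUBIC))
cv2.imwrite("pics/sidez.png",cv2.resize(b,None,fx=2.7,fy=2.7,interpolation=cv2.INTER_CUBIC))
i=r.camera_info("top")
for n,u,v,z in[("syr cap",318,199,.205),("dial",380,203,.055),("caddy",447,192,.032),("b1",244,187,.08),("b2",261,217,.08),("x3",256,243,.057)]: print(n,onz(i,u,v,z).round(3))
E
```

```text
syr cap [ 0.438 -0.011  0.205]
dial [ 0.454 -0.197  0.055]
caddy [ 0.494 -0.41   0.032]
b1 [0.492 0.202 0.08 ]
b2 [0.405 0.149 0.08 ]
x3 [0.332 0.164 0.057]
```

View pics/topz.png

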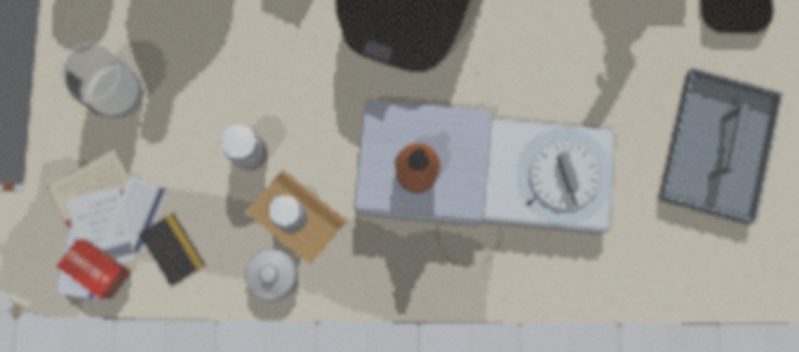

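View pics/sidez.png

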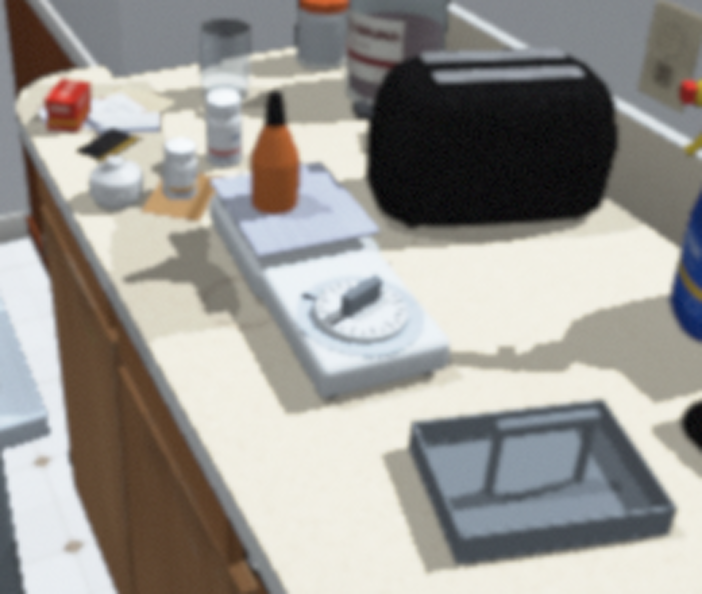

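```bash
cat >> h.py <<'E'
def yawof(): 
    M=R.from_quat(r.read_state()["eef_rot"]).as_matrix(); return M
def goto(p,yvec=None):
    """print shift in tool cm from the present pose to p, and turn for tool y along yvec"""
    s=r.read_state();M=R.from_quat(s["eef_rot"]).as_matrix()
    d=M.T@(np.array(p)-s["ee_pos"])*100; print("tcp",s["ee_pos"].round(4),"toolx",M[:,0].round(3),"w",round(s["width"],4),"t",round(s["time"],1))
    print("shift cm",d.round(2))
    if yvec is not None:
        y=M.T@np.array([yvec[0],yvec[1],0]); a=np.degrees(np.arctan2(-y[0],y[1])); a=(a+90)%180-90; print("turn deg",a.round(1),"or",(a-180*np.sign(a)).round(1))
E
python3 - <<'E'
from h import *
i=r.camera_info("top")
f=lambda u,v,z:onz(i,u/2.35+140,v/2.35+130,z)[:2]
P=np.array([f(*c,.066) for c in[(367,100),(491,108),(486,220),(357,210)]])
print("pan",P.round(3),P.mean(0).round(3))
e=(P[0]+P[3]-P[1]-P[2]); print("yaw scale",np.degrees(np.arctan2(-e[0],e[1])))
print("dial",f(565,175,.05),"grip top",f(567,172,.08), "ends",f(560,155,.08),f(575,190,.08))
C=np.array([f(*c,.032) for c in[(691,70),(779,93),(754,223),(661,200)]])
print("caddy",C.round(3),C.mean(0).round(3)); e=C[0]+C[1]-C[2]-C[3]; print("long axis",np.degrees(np.arctan2(e[1],e[0])), np.linalg.norm(C[0]-C[3]),np.linalg.norm(C[0]-C[1]))
print("bar",f(739,105,.082),f(713,205,.082))
# refined triangulation of bottles & syrup with side view
j=r.camera_info("side")
for n,t,s in[("syrup top",(418,155),(275,95)),("b1 cap",(239,138),(224,93)),("b2 cap",(285,207),(180,143)),("x3",(271,268),(116,160))]:
    o1,d1=ray(i,t[0]/2.35+140,t[1]/2.35+130);o2,d2=ray(j,s[0]/2.7+230,s[1]/2.7+130)
    k=np.linalg.lstsq(np.c_[d1,-d2],o2-o1,rcond=None)[0]; p,q=o1+k[0]*d1,o2+k[1]*d2
    print(n,((p+q)/2).round(3),np.linalg.norm(p-q).round(4))
goto([.44,-.01,.3],[1,0])
E
```

```text
pan [[ 0.54   0.052]
 [ 0.532 -0.104]
 [ 0.39  -0.097]
 [ 0.401  0.062]] [ 0.466 -0.022]
yaw scale -3.3863362088233506
dial [ 0.45018734 -0.19943876] grip top [ 0.44922295 -0.19629965] ends [ 0.47039078 -0.187977  ] [ 0.42694842 -0.20580101]
caddy [[ 0.596 -0.374]
 [ 0.567 -0.492]
 [ 0.393 -0.449]
 [ 0.422 -0.327]] [ 0.494 -0.411]
long axis -14.62869853197141 0.18026491979153114 0.12178945329083989
bar [ 0.53717667 -0.4166741 ] [ 0.40989206 -0.37713142]
syrup top [ 0.448 -0.011  0.197] 0.0016
b1 cap [0.484 0.205 0.097] 0.0007
b2 cap [0.403 0.15  0.07 ] 0.0009
x3 [0.328 0.167 0.054] 0.0031
tcp [0.2059 0.5898 0.2219] toolx [-0.944  0.329 -0.   ] w 0.087 t 0.1
shift cm [-41.87 -48.93  -7.75]
turn deg 70.8 or -109.2
```

Request:
arm_command(moves=[-2.6,-3.06,-0.6,0,-2.6,-3.06,-0.6,0,-2.6,-3.06,-0.6,0,-2.6,-3.06,-0.6,0,-2.6,-3.06,-0.6,0,-2.6,-3.06,-0.6,0,-2.6,-3.06,-0.6,0,-2.6,-3.06,-0.6,0,-2.6,-3.06,-0.6,0,-2.6,-3.06,-0.6,0,-2.6,-3.06,-0.6,0,-2.6,-3.06,-0.6,0], fingers=100, squeeze=20)

```text
time: 1.15
ee_pos: [0.3796, 0.1385, 0.2948]
eef_rot: [0.167, 0.986, 0.0, -0.0]
ft_force: [1.0, 0.2, 0.4]
width: 0.0869
grip_force: 0.0
```

Request:
arm_command(moves=[-2.6,-3.06,-0.6,0,-2.6,-3.06,-0.6,0,-2.6,-3.06,0,0,0,0,0,7,0,0,0,7,0,0,0,7,0,0,0,7,0,0,0,7,0,0,0,7,0,0,0,7,0,0,0,7,0,0,0,7])

```text
time: 2.15
ee_pos: [0.4228, 0.0282, 0.3064]
eef_rot: [0.66, 0.751, -0.0, -0.0]
ft_force: [0.2, 0.7, 0.2]
width: 0.0873
grip_force: 0.0
```

```bash
python3 - <<'E'
from h import *
goto([.448,-.011,.30],[1,0]); print(r.read_state()["joint_positions"].round(2))
i,im=snap("wrist","w1.png"); i2,_=snap("wrist","w1b.png")
print(proj(i,[.448,-.011,.203]),proj(i,[.465,-.022,.067]),proj(i,[.45,-.199,.08]))
E
```

```text
tcp [0.4228 0.0282 0.3064] toolx [-0.129  0.992  0.   ] w 0.0873 t 2.1
shift cm [-4.21  2.    0.64]
turn deg 7.4 or -172.6
[-0.62 -0.19  0.39  1.83  0.07  1.49 -0.12]
(np.float64(340.39021316658534), np.float64(246.04105582242852)) (np.float64(344.4103746064095), np.float64(216.54068082820305)) (np.float64(316.862993446769), np.float64(331.6367840999196))
```

View pics/w1.png

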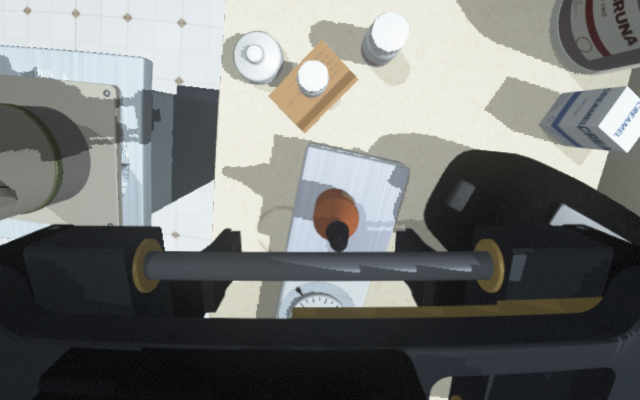

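Wrist view: syrup cap top (338,240), body (336,212); bottle caps at (389,28) and (313,76), egg timer (257,56); scale and dial below. All consistent with the top view.

```bash
python3 - <<'E'
from h import *
i=r.camera_info("wrist")
print("syr",onz(i,338,238,.203),"body@.126",onz(i,336,212,.126))
print("b1",onz(i,389,26,.093),"b2",onz(i,313,75,.07))
for a,b,z in[((297,76),(329,76),.066),((297,76),(329,76),.084),((368,27),(410,27),.093)]:print(np.linalg.norm(onz(i,*a,z)-onz(i,*b,z)))
P=np.array([onz(i,*c,.066) for c in((307,144),(409,163))]);print(P)
goto([.446,-.013,.28],[1,0])
E
```

```text
syr [ 0.44480781 -0.00345104  0.203     ] body@.126 [ 0.44703153 -0.0006274   0.126     ]
b1 [0.47799059 0.21237415 0.093     ] b2 [0.39966392 0.15181691 0.07      ]
0.039412912866237236
0.037647663990261
0.04742468005009049
[[0.40269526 0.06788172 0.066     ]
 [0.5384333  0.06146545 0.066     ]]
tcp [0.4228 0.0281 0.3064] toolx [-0.132  0.991  0.   ] w 0.0872 t 2.2
shift cm [-4.38  1.76  2.64]
turn deg 7.6 or -172.4
```

Request:
arm_command(moves=[-3.6,1.7,0,4,0,0.1,0,4,0,0,3,0,0,0,3,0,0,0,3,0,0,0,2,0,0,0,2,0,0,0,0,0])

```text
time: 2.92
ee_pos: [0.4434, -0.0053, 0.1732]
eef_rot: [0.707, 0.707, -0.002, -0.001]
ft_force: [-0.1, 0.7, 0.2]
width: 0.0872
grip_force: 0.0
```

```bash
python3 - <<'E'
from h import *
goto([.446,-.006,.162],[1,0]); 
i,im=snap("wrist","w2.png")
print(proj(i,[.445,-.0035,.203]))
E
```

```text
tcp [ 0.4434 -0.0053  0.1732] toolx [-0.     1.    -0.001] w 0.0872 t 2.9
shift cm [-0.07  0.26  1.12]
turn deg 0.0 or -180.0
(np.float64(322.83511294295437), np.float64(268.0043143625134))
```

View pics/w2.png

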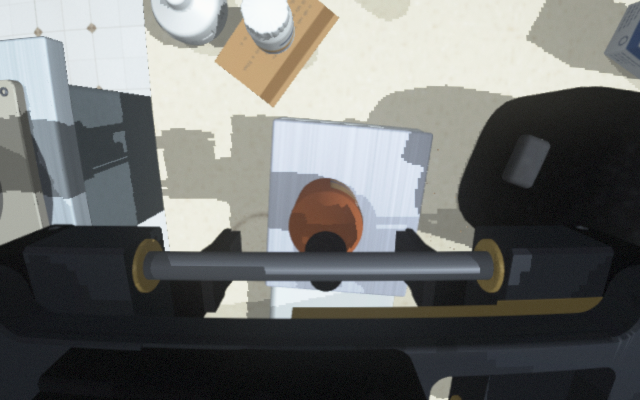

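The black cap (326,262) stands midway between the fingers. Lower and close.

Request:
arm_command(moves=[0,0.3,0.5,0,0,0,0.5,0,0,0,0,0,0,0,0,0,0,0,0,0,0,0,0,0,0,0,0,0,0,0,0,0,0,0,0,0,0,0,0,0], fingers=0, squeeze=25)

```text
time: 3.8
ee_pos: [0.4486, -0.0051, 0.1666]
eef_rot: [0.709, 0.706, 0.0, -0.0]
ft_force: [-0.1, 0.3, -0.6]
width: 0.0284
grip_force: 0.0
```

Request:
arm_command(moves=[0,0,-0.3,0,0,0,-0.3,0,0,0,-0.5,0,0,0,-1,0,0,0,-1.5,0,0,0,-1.5,0,0,0,-1.5,0,0,0,0,0])

```text
time: 4.47
ee_pos: [0.45, -0.005, 0.2358]
eef_rot: [0.709, 0.706, 0.002, 0.001]
ft_force: [0.4, -0.4, -1.6]
width: 0.0223
grip_force: 24.6
```

Request:
arm_command(moves=[-1,-0.3,0,0,-2,-0.5,0,0,-3,-0.9,0,0,-3,-1,0,0,-3,-1,0,0,-3,-1,0,0,-3,-1,0,0,-3,-1,0,0,-3,-1,0,0,-3,-1,0,0,-2,-0.9,0,0,-1,-0.4,0,0])

```text
time: 5.47
ee_pos: [0.3444, -0.3079, 0.2317]
eef_rot: [0.71, 0.704, -0.0, -0.0]
ft_force: [0.1, -0.3, -2.7]
width: 0.0224
grip_force: 24.6
```

```bash
python3 - <<'E'
from h import *
goto([.35,-.305,.11]); s=r.read_state(); print(s["ft_force"],s["grip_force"])
i,im=snap("side","s3.png");t,imt=snap("top","t3.png")
a=cv2.resize(im[130:380,220:500],None,fx=1.4,fy=1.4); b=cv2.resize(imt[130:280,300:500],None,fx=2,fy=2)
c=np.zeros((350,800,3),np.uint8); c[:350,:392]=a[:350,:392]; c[:300,395:795]=b; cv2.imwrite("pics/c3.png",c[:,:,::-1])
E
```

```text
tcp [ 0.3444 -0.3079  0.2317] toolx [0.009 1.    0.   ] w 0.0224 t 5.5
shift cm [ 0.29  0.58 12.17]
[ 0.09097743 -0.3476958  -2.74903914] 24.595918013365008
```

View pics/c3.png

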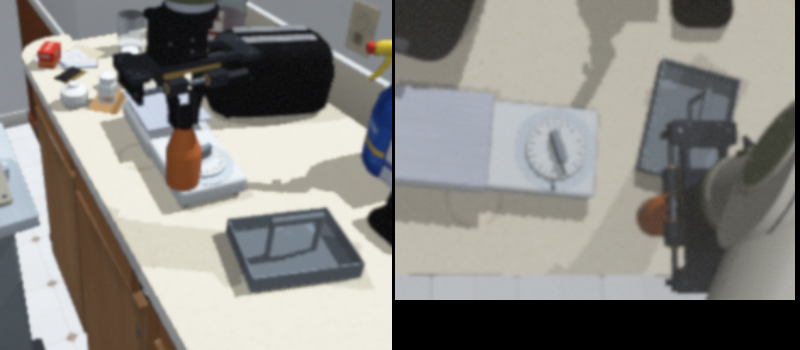

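Syrup held upright at the free spot. Lower.

Request:
arm_command(moves=[0.2,0.5,2,0,0,0,3,0,0,0,3,0,0,0,2,0,0,0,1.2,0,0,0,0.4,0,0,0,0.3,0,0,0,0,0,0,0,0,0])

```text
time: 6.32
ee_pos: [0.3528, -0.3027, 0.1141]
eef_rot: [0.708, 0.706, 0.0, 0.0]
ft_force: [0.0, -0.9, -1.7]
width: 0.0222
grip_force: 24.6
```

Request:
arm_command(moves=[0,0,0.2,0,0,0,0.2,0,0,0,0,0])

```text
time: 6.57
ee_pos: [0.3525, -0.3025, 0.1095]
eef_rot: [0.708, 0.706, 0.0, 0.0]
ft_force: [-0.4, 0.4, -1.7]
width: 0.0217
grip_force: 24.6
```

Request:
arm_command(moves=[0,0,0.3,0,0,0,0.2,0,0,0,0,0,0,0,0,0])

```text
time: 6.9
ee_pos: [0.3522, -0.3026, 0.1043]
eef_rot: [0.709, 0.706, -0.0, -0.0]
ft_force: [-0.3, -0.3, -2.4]
width: 0.0225
grip_force: 24.6
```

Request:
arm_command(moves=[0,0,0.2,0,0,0,0.1,0,0,0,0,0,0,0,0,0])

```text
time: 7.23
ee_pos: [0.3528, -0.3031, 0.102]
eef_rot: [0.709, 0.706, 0.0, 0.0]
ft_force: [-1.0, -0.2, 4.5]
width: 0.0223
grip_force: 25.1
```

Request:
arm_command(moves=[0,0,0,0,0,0,0,0,0,0,0,0,0,0,0,0,0,0,0,0,0,0,0,0,0,0,-1,0,0,0,-3,0,0,0,-3,0,0,0,-3,0,0,0,-3,0,0,0,-2,0], fingers=100)

```text
time: 8.23
ee_pos: [0.3525, -0.3035, 0.255]
eef_rot: [0.709, 0.705, 0.001, 0.001]
ft_force: [0.7, -0.3, -0.8]
width: 0.0857
grip_force: 0.0
```

```bash
python3 - <<'E'
from h import *
a=np.radians(-14.6); goto([.494,-.411,.24],[-np.sin(a),np.cos(a)]); print(r.read_state()["joint_positions"].round(2))
E
```

```text
tcp [ 0.3525 -0.3035  0.255 ] toolx [ 0.005  1.    -0.001] w 0.0857 t 8.2
shift cm [-10.67  14.2    1.55]
turn deg -75.7 or 104.3
[-0.36 -0.15  0.91  1.85  0.12  1.38  0.52]
```

Request:
arm_command(moves=[-3.5,3.5,0,0,-3.5,3.5,0,0,-2.5,3.5,0,0,-1.2,3,0,0,0,0.5,0,0,0,0,0,-7,0,0,0,-7,0,0,0,-7,0,0,0,-7,0,0,0,-7,0,0,0,-7,0,0,0,-7])

```text
time: 9.23
ee_pos: [0.4536, -0.374, 0.2526]
eef_rot: [0.352, 0.936, 0.003, -0.003]
ft_force: [0.1, -0.4, -0.1]
width: 0.0869
grip_force: 0.0
```

Request:
arm_command(moves=[0,0,0,-7,0,0,0,-7,0,0,0,-7,0,0,0,-6,0,0,0,0])

```text
time: 9.65
ee_pos: [0.4536, -0.3741, 0.2526]
eef_rot: [0.124, 0.992, 0.003, -0.002]
ft_force: [-0.1, 0.6, 0.2]
width: 0.0871
grip_force: 0.0
```

```bash
python3 - <<'E'
from h import *
a=np.radians(-14.6); goto([.494,-.411,.14],[-np.sin(a),np.cos(a)]); print(r.read_state()["joint_positions"].round(2))
i,im=snap("wrist","w4.png"); print(proj(i,[.494,-.411,.082]))
E
```

```text
tcp [ 0.4536 -0.3741  0.2526] toolx [-0.969  0.246  0.004] w 0.0871 t 9.7
shift cm [-4.87 -2.65 11.22]
turn deg 0.4 or -179.6
[-0.01  0.29  0.78  1.55 -0.21  1.4   2.1 ]
(np.float64(294.5622975595634), np.float64(229.54100986545672))
```

View pics/w4.png

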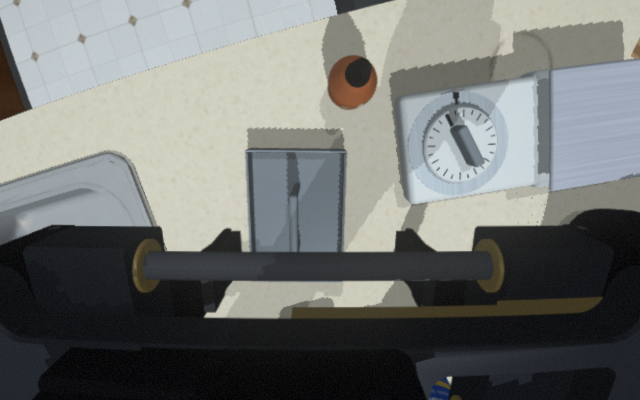

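Wrist view: syrup stands upright (353,80); caddy bar at column 294, near end (294,182), near wall row 149; dial bar (455,127)-(480,165), pointer (456,97).

```bash
python3 - <<'E'
from h import *
i=r.camera_info("wrist")
ax=np.array([np.cos(np.radians(-14.6)),np.sin(np.radians(-14.6))])
e=onz(i,294,182,.082)[:2];print("bar end",e,"centre",e+.044*ax)
w=(onz(i,248,149,.032)[:2]+onz(i,346,149,.032)[:2])/2;print("wall mid",w,"centre",w+.09*ax)
d=onz(i,248,149,.032)-onz(i,346,149,.032);print("axis deg",np.degrees(np.arctan2(d[1],d[0]))+90)
a,b=onz(i,455,127,.08),onz(i,480,165,.08);print("dialbar",a,b,(a+b)/2,np.degrees(np.arctan2(*(a-b)[1::-1])))
print("zero/pointer",onz(i,453,118,.054),onz(i,456,97,.048))
print("dial disc",onz(i,460,144,.054))
E
```

```text
bar end [ 0.44071546 -0.39693234] centre [ 0.48329466 -0.40802339]
wall mid [ 0.40983089 -0.38804996] centre [ 0.49692472 -0.41073621]
axis deg -14.763753716374126
dialbar [ 0.42682821 -0.21394562  0.08      ] [ 0.47456142 -0.19259769  0.08      ] [ 0.45069482 -0.20327166  0.08      ] -155.90416941093704
zero/pointer [ 0.4192406  -0.20337314  0.054     ] [ 0.39720518 -0.19343348  0.048     ]
dial disc [ 0.45064597 -0.19993154  0.054     ]
```

Request:
arm_command(moves=[-2,-1.3,0,0,-2,-1.3,0,0,-0.5,-0.1,3,0,0,0,3,0,0,0,3,0,0,0,3,0,0,0,3,0,0,0,3,0,0,0,1.4,0,0,0,0,0,0,0,0,0])

```text
time: 10.62
ee_pos: [0.4902, -0.4103, 0.0581]
eef_rot: [0.127, 0.992, 0.003, -0.002]
ft_force: [-0.1, -0.2, 1.2]
width: 0.0869
grip_force: 0.0
```

```bash
python3 - <<'E'
from h import *
goto([.491,-.410,.056])
E
```

```text
tcp [ 0.4902 -0.4103  0.0581] toolx [-0.968  0.252  0.005] w 0.0869 t 10.6
shift cm [-0.07  0.05  0.2 ]
```

Request:
arm_command(moves=[0,0,0.2,0,0,0,0,0,0,0,0,0,0,0,0,0,0,0,0,0,0,0,0,0,0,0,0,0,0,0,0,0,0,0,0,0,0,0,0,0,0,0,0,0,0,0,0,0], fingers=0, squeeze=40)

```text
time: 11.62
ee_pos: [0.4901, -0.41, 0.0553]
eef_rot: [0.126, 0.992, 0.004, -0.002]
ft_force: [0.2, -0.1, -0.1]
width: 0.015
grip_force: 0.0
```

Request:
arm_command(moves=[0,0,-0.3,0,0,0,-0.7,0,0,0,-1.5,0,0,0,-2,0,0,0,-2,0,0,0,-2,0,0,0,-2,0,0,0,-2,0,0,0,-2,0,0,0,-1,0,0,0,0,0])

```text
time: 12.53
ee_pos: [0.4911, -0.412, 0.2128]
eef_rot: [0.126, 0.992, 0.003, -0.0]
ft_force: [0.6, 0.6, -2.5]
width: 0.0095
grip_force: 40.0
```

```bash
python3 - <<'E'
from h import *
y=np.radians(-3.4); goto([.466,-.022,.22],[np.cos(y),np.sin(y)]);s=r.read_state(); print(s["ft_force"],s["torque"],s["grip_force"],s["joint_positions"].round(2))
E
```

```text
tcp [ 0.4911 -0.412   0.2128] toolx [-0.968  0.251  0.001] w 0.0095 t 12.5
shift cm [12.21 37.13 -0.51]
turn deg 78.9 or -101.1
[ 0.55546595  0.59748574 -2.4926074 ] [-0.03475012  0.04913755  0.01928877] 39.97832162305713 [ 0.08  0.45  0.75  1.46 -0.31  1.36  2.17]
```

Request:
arm_command(moves=[0,0,-1.5,3,0,0,-1.5,7,0,0,0,7,0,0,0,7,0,0,0,7,0,0,0,7,0,0,0,7,0,0,0,7,0,0,0,7,0,0,0,7,0,0,0,7,0,0,0,6])

```text
time: 13.53
ee_pos: [0.4903, -0.4109, 0.2388]
eef_rot: [0.731, 0.683, 0.001, -0.005]
ft_force: [-0.3, -0.2, -3.6]
width: 0.0095
grip_force: 40.0
```

```bash
python3 - <<'E'
from h import *
y=np.radians(-3.4); goto([.466,-.022,.22],[np.cos(y),np.sin(y)])
E
```

```text
tcp [ 0.4903 -0.4109  0.2388] toolx [0.068 0.998 0.008] w 0.0095 t 13.5
shift cm [38.62 -5.04  2.22]
turn deg -0.5 or 179.5
```

Request:
arm_command(moves=[1.5,0,0,0,3,-0.4,0,0,3.9,-0.5,0,0,3.9,-0.6,0,0,3.9,-0.6,0,0,3.9,-0.6,0,0,3.9,-0.6,0,0,3.9,-0.6,0,0,3.9,-0.6,0,0,3.2,-0.4,0,0,2.2,-0.2,0,0,1,0,0,0])

```text
time: 14.53
ee_pos: [0.4645, -0.0417, 0.2434]
eef_rot: [0.727, 0.687, 0.002, -0.004]
ft_force: [0.5, -1.2, -3.0]
width: 0.0095
grip_force: 40.0
```

```bash
python3 - <<'E'
from h import *
y=np.radians(-3.4); goto([.466,-.022,.14],[np.cos(y),np.sin(y)])
i,im=snap("wrist","w5.png");t,b=snap("top","t5.png")
b=cv2.resize(b[130:280,270:430],None,fx=2.5,fy=2.5)
c=np.zeros((400,800,3),np.uint8);c[:,:400]=im[:,120:520];c[:375,400:]=b;cv2.imwrite("pics/c5.png",c[:,:,::-1])
E
```

```text
tcp [ 0.4645 -0.0417  0.2434] toolx [0.056 0.998 0.008] w 0.0095 t 14.5
shift cm [ 1.89  0.08 10.35]
turn deg 0.2 or -179.8
```

View pics/c5.png

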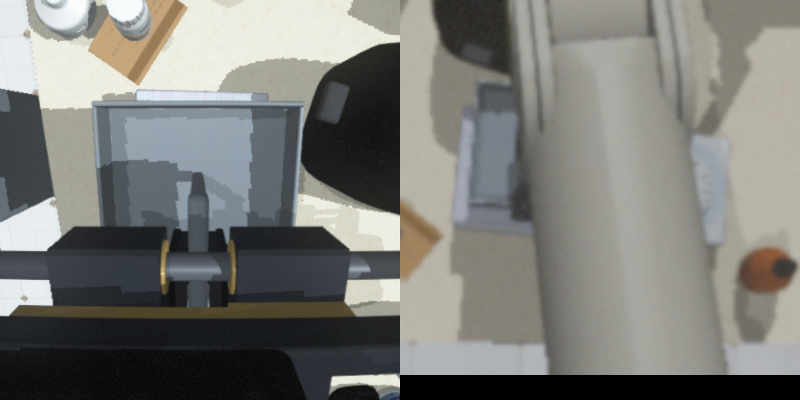

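```bash
python3 - <<'E'
from h import *
i=r.camera_info("wrist")
for dz in(.056,.050):
  z=r.read_state()["ee_pos"][2]-dz+.032
  p=onz(i,318.5,102,z);a=onz(i,214,102,z);b=onz(i,423,102,z);M=yawof()
  n=p[:2]-.09*M[:2,0];print(p,np.linalg.norm(a-b),"centre",n, "ang",np.degrees(np.arctan2(*(b-a)[1::-1])))
s=r.camera_info("side"); f=lambda u,v:onz(s,u/2.7+230,v/2.7+130,0)
print("toaster base",f(380,205),f(420,225),f(600,200))
t=r.camera_info("top")
for z in(.03,.1):print(onz(t,400/2.35+140,67/2.35+130,z))
E
```

```text
[0.4690974  0.03540159 0.21940953] 0.1219053441029177 centre [ 0.46382838 -0.05444218] ang -3.3925424732266034
[0.46907769 0.03496202 0.22540953] 0.11797127332852181 centre [ 0.46380866 -0.05488175] ang -3.392542473226603
toaster base [0.61368713 0.02379554 0.        ] [ 0.6341079  -0.03403011  0.        ] [ 0.87042593 -0.07672037  0.        ]
[0.59380992 0.01128779 0.03      ]
[0.57384996 0.01095815 0.1       ]
```

Request:
arm_command(moves=[1.5,-0.1,0.5,0,1.6,-0.1,1.5,0,0,0,2,0,0,0,2,0,0,0,2,0,0,0,1.5,0,0,0,1,0,0,0,0.4,0,0,0,0,0,0,0,0,0])

```text
time: 15.47
ee_pos: [0.4653, -0.0149, 0.1358]
eef_rot: [0.729, 0.684, 0.001, -0.003]
ft_force: [0.8, -0.1, -2.2]
width: 0.0099
grip_force: 40.0
```

Request:
arm_command(moves=[0,0,0.3,0,0,0,0.3,0,0,0,0.2,0,0,0,0,0,0,0,0,0])

```text
time: 15.88
ee_pos: [0.465, -0.0142, 0.1274]
eef_rot: [0.729, 0.685, 0.001, -0.003]
ft_force: [-0.9, 0.7, -3.2]
width: 0.0094
grip_force: 40.0
```

Request:
arm_command(moves=[0,0,0.2,0,0,0,0.2,0,0,0,0.2,0,0,0,0,0,0,0,0,0])

```text
time: 16.3
ee_pos: [0.465, -0.0141, 0.1214]
eef_rot: [0.729, 0.685, 0.001, -0.003]
ft_force: [-0.6, 0.2, -0.6]
width: 0.0097
grip_force: 40.0
```

Request:
arm_command(moves=[0,0,0.1,0,0,0,0.1,0,0,0,0.1,0,0,0,0,0,0,0,0,0])

```text
time: 16.72
ee_pos: [0.4649, -0.014, 0.1184]
eef_rot: [0.729, 0.685, 0.001, -0.003]
ft_force: [-1.5, -0.5, 1.4]
width: 0.0094
grip_force: 40.0
```

Request:
arm_command(moves=[0,0,0,0,0,0,0,0,0,0,0,0,0,0,0,0,0,0,0,0,0,0,0,0,0,0,0,0,0,0,0,0,0,0,0,0,0,0,-1,0,0,0,-2,0,0,0,-3,0], fingers=60)

```text
time: 17.72
ee_pos: [0.4637, -0.0149, 0.1775]
eef_rot: [0.729, 0.685, -0.001, -0.004]
ft_force: [0.3, 0.3, -0.2]
width: 0.052
grip_force: 0.0
```

Request:
arm_command(moves=[-1,-0.1,-3,0,-3,-0.2,-3,0,-3,-0.2,-2,0,-3,-0.2,0,0,-2,-0.1,0,0,0,0,0,0])

```text
time: 18.22
ee_pos: [0.4493, -0.1383, 0.2574]
eef_rot: [0.731, 0.683, 0.002, -0.003]
ft_force: [-0.9, 0.2, 0.8]
width: 0.052
grip_force: 0.0
```

```bash
python3 - <<'E'
from h import *
goto([.4506,-.2,.14])
print(r.read_state()["joint_positions"].round(2))
i,im=snap("wrist","w6.png");t,b=snap("top","t6.png");s,c=snap("side","s6.png")
b=cv2.resize(b[150:250,270:430],None,fx=2.5,fy=2.5,interpolation=cv2.INTER_CUBIC)
c=cv2.resize(c[150:290,290:430],None,fx=2.85,fy=2.85,interpolation=cv2.INTER_CUBIC)
o=np.zeros((400,800,3),np.uint8);o[:c.shape[0],:c.shape[1]]=c;o[:250,400:]=b;cv2.imwrite("pics/c6.png",o[:,:,::-1])
E
```

```text
tcp [ 0.4493 -0.1383  0.2574] toolx [0.068 0.998 0.008] w 0.052 t 18.2
shift cm [-6.24  0.57 11.69]
[-1.04 -0.22  1.13  1.84  0.2   1.4  -0.02]
```

View pics/c6.png

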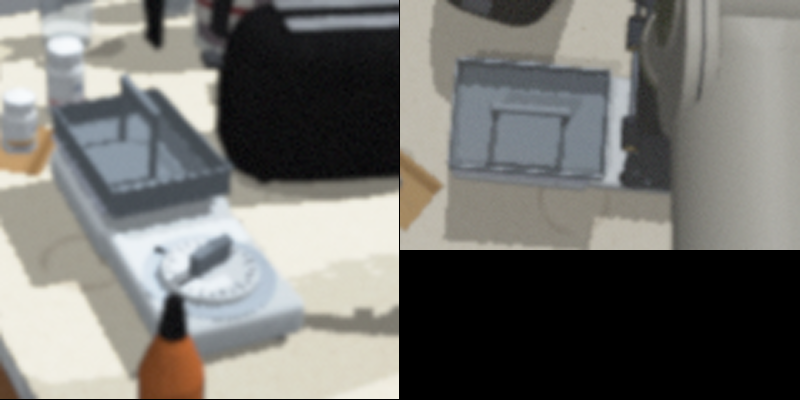

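Request:
arm_command(moves=[-2,0,0,0,-3.5,0,0,0,-4,0.3,0,0,-3,0.2,0,0,-1.5,0,0,0,0,0,0,0])

```text
time: 18.87
ee_pos: [0.4443, -0.2538, 0.2561]
eef_rot: [0.73, 0.684, -0.002, -0.006]
ft_force: [-0.2, -0.4, -0.4]
width: 0.0524
grip_force: 0.0
```

```bash
python3 - <<'E'
from h import *
i,im=snap("wrist","w7.png")
u,v=map(int,proj(i,[.4506,-.2,.05]));u0,v0=u-90,v-75;print(u0,v0)
np.save("i7.npy",i,allow_pickle=True)
c=im[v0:v0+150,u0:u0+180];cv2.imwrite("pics/c7.png",cv2.resize(c,None,fx=4,fy=4,interpolation=cv2.INTER_CUBIC)[:,:,::-1])
E
```

```text
232 61
```

View pics/c7.png

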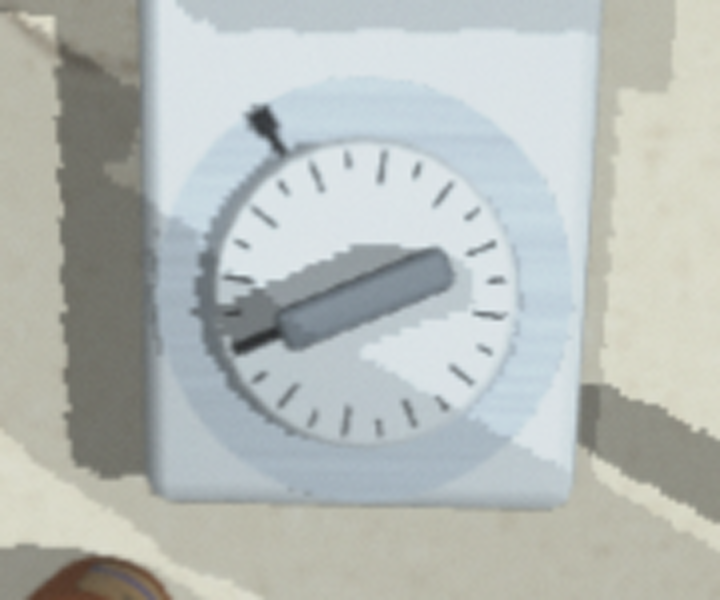

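Thick zero mark at (236,349), pointer tip at (285,152), disc centre ≈(366,292), bar (290,325)-(440,270).

```bash
python3 - <<'E'
from h import *
i=r.camera_info("wrist"); f=lambda u,v,z:onz(i,u/4+232,v/4+61,z)[:2]
def circ(pts,z):
    q=np.array([f(*p,z) for p in pts]);A=np.c_[2*q,np.ones(len(q))];x=np.linalg.lstsq(A,(q**2).sum(1),rcond=None)[0];return x[:2],np.sqrt(x[2]+x[:2]@x[:2])
c,rad=circ([(366,140),(517,300),(366,444),(216,292)],.054);print("disc",c,rad)
c2,rad=circ([(366,76),(573,290),(366,500),(158,290)],.047);print("ring",c2,rad)
an=lambda d:np.degrees(np.arctan2(d[1],d[0]))
z=f(236,349,.054)-c;z2=f(275,332,.054)-c
p=f(285,152,.048)-c2;p2=f(260,112,.048)-c2
print("zero",an(z),np.linalg.norm(z),an(z2),"ptr",an(p),np.linalg.norm(p),an(p2))
b=f(440,268,.08)-f(286,328,.08);print("bar",an(b),(f(440,268,.08)+f(286,328,.08))/2)
goto([*c,.12])
E
```

```text
disc [ 0.45193973 -0.19698793] 0.04347952226455633
ring [ 0.45163662 -0.19701432] 0.061450109426687986
zero -161.8816589689756 0.04110115012603381 -162.4278616449905 ptr 116.05322371808589 0.046792957396384026 116.6487136515646
bar 17.270343494176878 [ 0.45066466 -0.1968155 ]
tcp [ 0.4444 -0.2526  0.2561] toolx [0.065 0.998 0.006] w 0.0522 t 18.9
shift cm [ 5.52  0.54 13.64]
```

Request:
arm_command(moves=[2,0.2,1,-5,2,0.5,1,-7,1.5,0.5,1,-7,0,0,1,-7,0,0,1,-7,0,0,0,-7,0,0,0,-7,0,0,0,-7,0,0,0,-7,0,0,0,-7,0,0,0,-7,0,0,0,-7])

```text
time: 19.92
ee_pos: [0.4554, -0.1936, 0.2072]
eef_rot: [0.096, 0.995, 0.005, -0.004]
ft_force: [0.6, 0.6, 0.3]
width: 0.0522
grip_force: 0.0
```

Request:
arm_command(moves=[0,0,0,-7,0,0,0,-7,0,0,0,-7,0,0,0,-7,0,0,0,0,0,0,0,0])

```text
time: 20.42
ee_pos: [0.4552, -0.1943, 0.2072]
eef_rot: [-0.142, 0.99, 0.006, -0.003]
ft_force: [-0.2, -0.7, 0.3]
width: 0.0519
grip_force: 0.0
```

```bash
python3 - <<'E'
from h import *
a=np.radians(108);goto([.4515,-.197,.061],[np.cos(a),np.sin(a)]);print(r.read_state()["joint_positions"].round(2))
E
```

```text
tcp [ 0.4552 -0.1943  0.2072] toolx [-0.96  -0.281  0.004] w 0.0519 t 20.4
shift cm [ 0.38 -0.33 14.62]
turn deg -1.7 or 178.3
[-0.74  0.06  1.11  1.85 -0.06  1.27  2.25]
```

Request:
arm_command(moves=[0.4,-0.3,2,-1.7,0,0,3,0,0,0,3,0,0,0,3,0,0,0,2,0,0,0,1,0,0,0,0.5,0,0,0,0,0,0,0,0,0])

```text
time: 21.17
ee_pos: [0.4516, -0.1985, 0.0633]
eef_rot: [-0.157, 0.988, 0.005, -0.002]
ft_force: [0.6, 0.1, 0.7]
width: 0.0518
grip_force: 0.0
```

```bash
python3 - <<'E'
from h import *
a=np.radians(108);goto([.4515,-.197,.061],[np.cos(a),np.sin(a)]);print(r.read_state()["ft_force"])
E
```

```text
tcp [ 0.4516 -0.1985  0.0633] toolx [-0.951 -0.31   0.002] w 0.0518 t 21.2
shift cm [-0.04  0.14  0.23]
turn deg 0.1 or -179.9
[0.60110069 0.10816754 0.74023052]
```

Request:
arm_command(moves=[0,0,0,0,0,0,0,0,0,0,0,0,0,0,0,0,0,0,0,0,0,0,0,0,0,0,0,0,0,0,0,0,0,0,0,0], fingers=0, squeeze=10)

```text
time: 21.92
ee_pos: [0.4508, -0.1983, 0.0623]
eef_rot: [-0.157, 0.988, 0.006, -0.003]
ft_force: [-1.8, 2.1, 3.0]
width: 0.0121
grip_force: 10.0
```

Request:
arm_command(moves=[0,0,0,3,0,0,0,5,0,0,0,6,0,0,0,6,0,0,0,6,0,0,0,6,0,0,0,6,0,0,0,6,0,0,0,6,0,0,0,6,0,0,0,6,0,0,0,6])

```text
time: 22.92
ee_pos: [0.4511, -0.1976, 0.0623]
eef_rot: [0.424, 0.906, 0.003, -0.006]
ft_force: [-1.6, 3.5, 3.5]
width: 0.0119
grip_force: 10.0
```

Request:
arm_command(moves=[0,0,0,5,0,0,0,4,0,0,0,3,0,0,0,1.7,0,0,0,0,0,0,0,0,0,0,0,0])

```text
time: 23.5
ee_pos: [0.4512, -0.1976, 0.0622]
eef_rot: [0.526, 0.85, 0.003, -0.006]
ft_force: [-0.4, 5.6, 3.4]
width: 0.0121
grip_force: 10.0
```

```bash
python3 - <<'E'
from h import *
a=np.radians(26.3);goto([.4515,-.197,.061],[np.cos(a),np.sin(a)]);print(r.read_state()["ft_force"])
E
```

```text
tcp [ 0.4512 -0.1976  0.0622] toolx [-0.446  0.895  0.013] w 0.0121 t 23.5
shift cm [0.04 0.06 0.12]
turn deg 0.2 or -179.8
[-0.44152991  5.63246314  3.42537042]
```

Request:
arm_command(moves=[0,0,0,0,0,0,0,0,0,0,0,0,0,0,0,0,0,0,0,0,0,0,0,0,0,0,-0.5,0,0,0,-2,0,0,0,-3.5,0,0,0,-4,0,-2,0,-4,0,-3,0,-4,0], fingers=55)

```text
time: 24.5
ee_pos: [0.4719, -0.2382, 0.2359]
eef_rot: [0.526, 0.851, 0.005, -0.005]
ft_force: [0.4, -0.5, 0.7]
width: 0.0477
grip_force: 0.0
```

Request:
arm_command(moves=[-2,0,-2,0,0,0,0,0,0,0,0,0])

```text
time: 24.75
ee_pos: [0.4804, -0.259, 0.2529]
eef_rot: [0.528, 0.849, 0.002, -0.005]
ft_force: [0.4, 0.5, -0.7]
width: 0.048
grip_force: 0.0
```

```bash
python3 - <<'E'
from h import *
i,im=snap("wrist","w8.png")
u,v=map(int,proj(i,[.4515,-.197,.05]));u0,v0=u-85,v-75;print(u0,v0)
c=im[v0:v0+150,u0:u0+170];cv2.imwrite("pics/c8.png",cv2.resize(c,None,fx=4,fy=4,interpolation=cv2.INTER_CUBIC)[:,:,::-1])
goto([.4515,-.197,.061])
E
```

```text
235 49
tcp [ 0.4799 -0.2577  0.2517] toolx [-0.443  0.896  0.012] w 0.0478 t 24.8
shift cm [ 6.47  0.19 19.15]
```

View pics/c8.png

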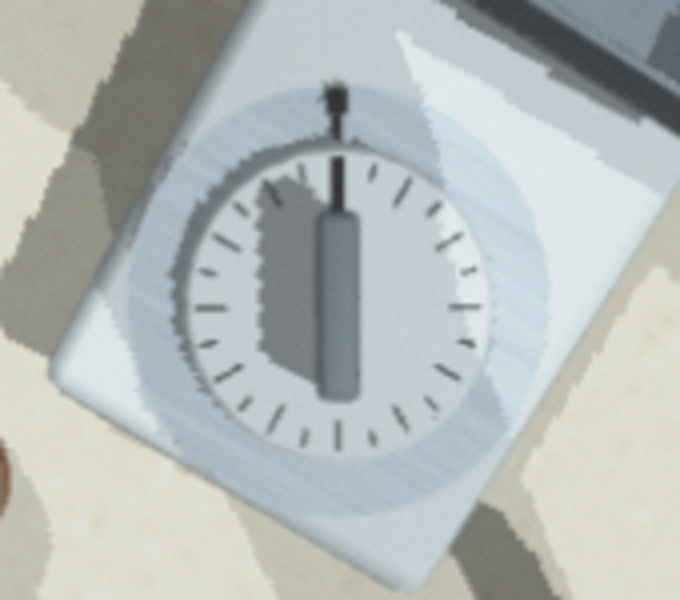

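Zero mark meets the pointer and the dial is released. On to the bottles.

Request:
arm_command(moves=[1.5,0.8,-0.5,0,3,1.5,-0.5,0,3.2,1.6,-0.5,0,3.4,1.7,0,0,3.4,1.7,0,0,3.4,1.7,0,0,3.4,1.7,0,0,3.4,1.7,0,0,3.4,1.7,0,0,3.4,1.7,0,0,3.2,1.6,0,0,1.5,0.7,0,0], fingers=100)

```text
time: 25.8
ee_pos: [0.4794, 0.1492, 0.2693]
eef_rot: [0.524, 0.852, 0.001, -0.006]
ft_force: [-0.9, 1.0, -0.5]
width: 0.0872
grip_force: 0.0
```

Request:
arm_command(moves=[0,0,0,-7,0,0,0,-7,0,0,0,-7,0,0,0,-7,0,0,0,-7,0,0,0,-7,0,0,0,-7,0,0,0,-7,0,0,0,-7,0,0,0,0,0,0,0,0])

```text
time: 26.72
ee_pos: [0.4809, 0.1435, 0.2701]
eef_rot: [0.007, 1.0, 0.005, -0.004]
ft_force: [-0.4, -0.5, -0.6]
width: 0.0874
grip_force: 0.0
```

```bash
python3 - <<'E'
from h import *
goto([.4,.15,.2],[0.05,1]);print(r.read_state()["joint_positions"].round(2))
i,im=snap("wrist","w9.png");t,b=snap("top","t9.png")
for p in([.4,.151,.068],[.481,.208,.093]):print(np.round(proj(i,p)),np.round(proj(t,p)))
o=np.zeros((400,800,3),np.uint8);o[:,:500]=im[:,70:570];o[:300,500:]=cv2.resize(b[150:270,220:340],None,fx=2.5,fy=2.5,interpolation=cv2.INTER_CUBIC);cv2.imwrite("pics/c9.png",o[:,:,::-1])
E
```

```text
tcp [0.4809 0.1435 0.2701] toolx [-1.     0.013  0.009] w 0.0874 t 26.7
shift cm [8.04 0.48 7.08]
turn deg 2.1 or -177.9
[-1.29  0.01  0.94  1.74 -0.02  1.4   1.21]
[322. 114.] [261. 219.]
[374. 187.] [241. 190.]
```

View pics/c9.png

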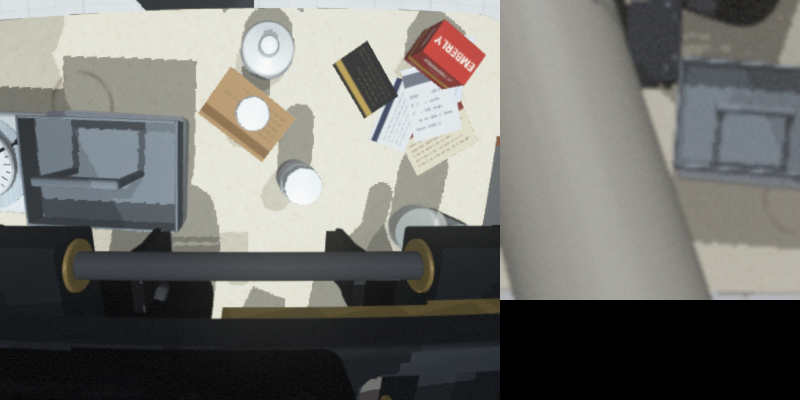

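Wrist view: short bottle cap (322,114), tall bottle cap (373,184), both as predicted; caddy rim corners (90,115),(257,118),(252,231), on the pan.

```bash
python3 - <<'E'
from h import *
i=r.camera_info("wrist")
P=np.array([onz(i,*c,.096)[:2] for c in((88,115),(257,118),(253,231))])
print(P.round(4),"centre",(P[0]+P[2])/2,"len",np.linalg.norm(P[0]-P[1]),np.linalg.norm(P[2]-P[1]));d=P[1]-P[0];print("axis",np.degrees(np.arctan2(d[1],d[0])))
print("b2",onz(i,322,114,.068),"b1",onz(i,373,184.5,.093))
B=np.array([onz(i,*c,.14)[:2] for c in((102,183),(201,186))]);print("bar",B,B.mean(0))
b=onz(i,322,114,.068);b[2]=.028;goto(b,[0.05,1])
E
```

```text
[[ 0.3958 -0.104 ]
 [ 0.4047  0.0815]
 [ 0.5307  0.0693]] centre [ 0.46325362 -0.01730575] len 0.1856894115419574 0.12658703106214525
axis 87.25141658776084
b2 [0.40073627 0.15108829 0.068     ] b1 [0.47896953 0.20701458 0.093     ]
bar [[ 0.4636639  -0.06869994]
 [ 0.46867241  0.03114679]] [ 0.46616816 -0.01877657]
tcp [0.4813 0.1435 0.2704] toolx [-1.     0.014  0.008] w 0.0869 t 26.8
shift cm [ 7.87  0.43 24.31]
turn deg 2.1 or -177.9
```

Request:
arm_command(moves=[3.5,0.2,0,2,3.5,0.2,1,0,0.9,0,3,0,0,0,3.5,0,0,0,3.5,0,0,0,3.5,0,0,0,3.5,0,0,0,2.5,0,0,0,1.5,0,0,0,0,0,0,0,0,0])

```text
time: 27.73
ee_pos: [0.4017, 0.1512, 0.0514]
eef_rot: [0.023, 1.0, 0.004, -0.004]
ft_force: [0.2, 0.5, 1.8]
width: 0.087
grip_force: 0.0
```

```bash
python3 - <<'E'
from h import *
goto([.4007,.151,.032],[0.05,1]);print(r.read_state()["ft_force"])
E
```

```text
tcp [0.4017 0.1512 0.0514] toolx [-0.999  0.047  0.008] w 0.087 t 27.7
shift cm [ 0.08 -0.04  1.94]
turn deg 0.2 or -179.8
[0.24316099 0.54675841 1.77077805]
```

Request:
arm_command(moves=[0.1,0,0.8,0,0,0,0.7,0,0,0,0.4,0,0,0,0,0,0,0,0,0,0,0,0,0,0,0,0,0,0,0,0,0,0,0,0,0,0,0,0,0,0,0,0,0,0,0,0,0], fingers=0, squeeze=12)

```text
time: 28.73
ee_pos: [0.401, 0.1521, 0.0327]
eef_rot: [0.022, 1.0, 0.005, -0.004]
ft_force: [-1.3, -0.3, 4.8]
width: 0.0411
grip_force: 12.0
```

Request:
arm_command(moves=[0,0,0,0,0,0,0,0,0,0,-0.3,0,0,0,-0.7,0,0,0,-1.5,0,0,0,-2,0,0,0,-2.5,0,0,0,-2.5,0,0,0,-2.5,0,0,0,-2.5,0,0,0,-1.5,0,0,0,0,0])

```text
time: 29.73
ee_pos: [0.4035, 0.1509, 0.1957]
eef_rot: [0.023, 1.0, 0.007, -0.002]
ft_force: [0.3, 0.8, -0.5]
width: 0.0407
grip_force: 12.0
```

```bash
python3 - <<'E'
from h import *
a=np.radians(87);u=np.array([np.cos(a),np.sin(a)]);v=np.array([np.sin(a),-np.cos(a)])
T=np.array([.465,-.018])-.040*u-.033*v; print(T)
goto([*T,.19],u);s=r.read_state();print(s["grip_force"],s["joint_positions"].round(2))
E
```

```text
[ 0.42995179 -0.05621809]
tcp [0.4035 0.1509 0.1957] toolx [-0.999  0.045  0.004] w 0.0407 t 29.7
shift cm [ -3.59 -20.58   0.28]
turn deg 0.4 or -179.6
11.996776142568706 [-1.4  -0.21  0.87  2.01  0.15  1.26  0.93]
```

Request:
arm_command(moves=[-0.3,-1,0,0,-0.4,-2,0,0,-0.5,-2.5,0,0,-0.5,-3,0,0,-0.5,-3,0,0,-0.5,-3,0,0,-0.4,-2.5,0,0,-0.3,-2,0,0,-0.2,-1.5,0,0,0,0,0,0])

```text
time: 30.57
ee_pos: [0.4281, -0.0598, 0.1891]
eef_rot: [0.025, 1.0, 0.005, -0.005]
ft_force: [0.5, -1.5, -0.3]
width: 0.0409
grip_force: 12.0
```

```bash
python3 - <<'E'
from h import *
goto([.43,-.056,.105],[.052,1]);s=r.read_state();print(s["grip_force"],s["ft_force"])
i,im=snap("wrist","w10.png")
E
```

```text
tcp [ 0.4281 -0.0598  0.1891] toolx [-0.999  0.049  0.009] w 0.0409 t 30.6
shift cm [-0.25  0.31  8.41]
turn deg 0.1 or -179.9
11.996116259697374 [ 0.51778543 -1.49741189 -0.30783905]
```

```bash
python3 - <<'E'
from h import *
_,c=snap("side","s10.png"); a=cv2.imread("pics/s6.png")[:,:,::-1]
A,B=[cv2.cvtColor(np.ascontiguousarray(x),cv2.COLOR_RGB2GRAY) for x in(a,c)]
t=A[205:230,318:374]; m=cv2.matchTemplate(B[190:245,303:389],t,cv2.TM_CCOEFF_NORMED);print(cv2.minMaxLoc(m),np.abs(t.astype(int)-B[205:230,318:374]).mean())
E
```

```text
(-0.477733314037323, 0.9912732243537903, (14, 30), (15, 15)) 3.4957142857142856
```

Request:
arm_command(moves=[-0.3,0.3,1,0,0,0,2,0,0,0,2,0,0,0,2,0,0,0,1,0,0,0,0.3,0,0,0,0,0,0,0,0,0])

```text
time: 31.33
ee_pos: [0.4308, -0.0524, 0.107]
eef_rot: [0.022, 1.0, 0.003, -0.004]
ft_force: [0.2, 0.3, -0.5]
width: 0.0411
grip_force: 12.0
```

Request:
arm_command(moves=[0,0,0.2,0,0,0,0.2,0,0,0,0,0,0,0,0,0])

```text
time: 31.67
ee_pos: [0.4313, -0.0524, 0.1034]
eef_rot: [0.023, 1.0, 0.005, -0.004]
ft_force: [0.1, 0.1, -0.9]
width: 0.0411
grip_force: 12.0
```

Request:
arm_command(moves=[0,0,0.2,0,0,0,0.2,0,0,0,0,0,0,0,0,0])

```text
time: 32.0
ee_pos: [0.4312, -0.0523, 0.0993]
eef_rot: [0.022, 1.0, 0.004, -0.004]
ft_force: [-0.5, 0.4, 0.2]
width: 0.041
grip_force: 12.0
```

Request:
arm_command(moves=[0,0,0.1,0,0,0,0.1,0,0,0,0,0,0,0,0,0])

```text
time: 32.33
ee_pos: [0.4313, -0.0522, 0.0974]
eef_rot: [0.022, 1.0, 0.005, -0.004]
ft_force: [0.9, 0.6, 2.4]
width: 0.0409
grip_force: 12.0
```

Request:
arm_command(moves=[0,0,0,0,0,0,0,0,0,0,0,0,0,0,0,0,0,0,0,0,0,0,-0.5,0,0,0,-1,0,0,0,-2,0,0,0,-3,0,0,0,-3,0,0,0,-3,0,0,0,-1,0], fingers=62)

```text
time: 33.33
ee_pos: [0.4336, -0.0537, 0.236]
eef_rot: [0.023, 1.0, 0.006, -0.002]
ft_force: [0.8, -0.2, -0.8]
width: 0.0541
grip_force: 0.0
```

```bash
python3 - <<'E'
from h import *
goto([.559,.207,.24],[.052,1])
E
```

```text
tcp [ 0.4336 -0.0537  0.236 ] toolx [-0.999  0.045  0.003] w 0.0541 t 33.3
shift cm [-11.35  26.61  -0.13]
turn deg 0.4 or -179.6
```

Request:
arm_command(moves=[-0.2,1.5,0,0,-0.3,2.5,0,0,-0.4,3,0,0,-0.4,3.5,0,0,-0.4,3.5,0,0,-0.4,3.5,0,0,-0.4,3,0,0,-0.4,2.5,0,0,-0.3,2,0,0,-0.2,1.2,0,0,0,0,0,0,0,0,0,0], fingers=100)

```text
time: 34.33
ee_pos: [0.4776, 0.2062, 0.2336]
eef_rot: [0.022, 1.0, 0.004, -0.004]
ft_force: [0.3, -0.3, 0.6]
width: 0.0871
grip_force: 0.0
```

```bash
python3 - <<'E'
from h import *
goto([.480,.207,.040],[.052,1])
i,im=snap("wrist","w11.png"); print(proj(i,[.480,.207,.093]))
t=r.camera_info("top");_,b=snap("top","t11.png")
_,c=snap("side","s11.png"); a=cv2.imread("pics/s6.png")[:,:,::-1]
A,B=[cv2.cvtColor(np.ascontiguousarray(x),cv2.COLOR_RGB2GRAY) for x in(a,c)]
q=A[205:230,318:374]; m=cv2.matchTemplate(B[190:245,303:389],q,cv2.TM_CCOEFF_NORMED);print(cv2.minMaxLoc(m))
E
```

```text
tcp [0.4776 0.2062 0.2336] toolx [-0.999  0.045  0.008] w 0.0871 t 34.3
shift cm [-0.39 -0.04 19.36]
turn deg 0.4 or -179.6
(np.float64(317.97439594583295), np.float64(196.75296143582466))
(-0.3922174870967865, 0.9691736102104187, (13, 30), (15, 15))
```

```bash
python3 - <<'E'
from h import *
im=cv2.imread("pics/w11.png");i=r.camera_info("wrist");h=cv2.cvtColor(im,cv2.COLOR_BGR2HSV)
m=((h[...,2]>215)&(h[...,1]<20)).astype(np.uint8);m=cv2.morphologyEx(m,cv2.MORPH_OPEN,np.ones((5,5)))
n,l,s,c=cv2.connectedComponentsWithStats(m)
for k in range(1,n):
    if s[k,4]>150: print(s[k],c[k].round(0),onz(i,*c[k],.093).round(3))
E
```

```text
[ 252   31   53   43 1269] [277.  55.] [0.345 0.175 0.093]
[ 413   76   90   82 2934] [464. 112.] [0.404 0.352 0.093]
[587  87  19  24 263] [595.  99.] [0.393 0.49  0.093]
[585 113  22  12 241] [596. 118.] [0.412 0.493 0.093]
[383 128  16  13 168] [391. 134.] [0.421 0.28  0.093]
[389 142  14  19 154] [396. 150.] [0.437 0.285 0.093]
[  0 163  41  41 712] [ 17. 179.] [ 0.446 -0.111  0.093]
[340 163  32  29 416] [354. 176.] [0.461 0.243 0.093]
[ 299  178   46   41 1344] [319. 198.] [0.482 0.208 0.093]
```

Request:
arm_command(moves=[-0.4,0.1,2,0,0,0,3,0,0,0,3,0,0,0,3,0,0,0,3,0,0,0,2.5,0,0,0,1.5,0,0,0,1,0,0,0,0,0,0,0,0,0])

```text
time: 35.32
ee_pos: [0.4809, 0.2089, 0.0451]
eef_rot: [0.023, 1.0, 0.005, -0.004]
ft_force: [0.3, -0.1, -0.2]
width: 0.0868
grip_force: 0.0
```

Request:
arm_command(moves=[0,0,0.2,0,0,0,0,0,0,0,0,0,0,0,0,0,0,0,0,0,0,0,0,0,0,0,0,0,0,0,0,0,0,0,0,0,0,0,0,0,0,0,0,0], fingers=0, squeeze=15)

```text
time: 36.23
ee_pos: [0.4806, 0.2094, 0.0426]
eef_rot: [0.022, 1.0, 0.005, -0.004]
ft_force: [0.4, -0.2, 0.8]
width: 0.0464
grip_force: 15.0
```

Request:
arm_command(moves=[0,0,-0.3,0,0,0,-0.7,0,0,0,-1.5,0,0,0,-2.5,0,0,0,-3,0,0,0,-3,0,0,0,-3,0,0,0,-2,0,0,0,-1,0,0,0,0,0])

```text
time: 37.07
ee_pos: [0.4826, 0.2081, 0.2145]
eef_rot: [0.022, 1.0, 0.006, -0.003]
ft_force: [0.0, -0.4, -0.9]
width: 0.046
grip_force: 15.0
```

```bash
python3 - <<'E'
from h import *
a=np.radians(87);u=np.array([np.cos(a),np.sin(a)]);v=np.array([np.sin(a),-np.cos(a)])
T=np.array([.465,-.018])+.040*u+.034*v; print(T)
goto([*T,.2],u)
E
```

```text
[0.50104684 0.02016576]
tcp [0.4826 0.2081 0.2145] toolx [-0.999  0.045  0.006] w 0.046 t 37.1
shift cm [ -2.69 -18.71   1.21]
turn deg 0.4 or -179.6
```

Request:
arm_command(moves=[-0.2,-1,0,0,-0.3,-2,0,0,-0.4,-2.5,0,0,-0.4,-3,0,0,-0.4,-3,0,0,-0.4,-2.7,0,0,-0.3,-2.2,0,0,-0.2,-1.5,0,0,-0.1,-0.6,0,0,0,0,0,0,0,0,0,0])

```text
time: 37.98
ee_pos: [0.5, 0.0221, 0.2097]
eef_rot: [0.022, 1.0, 0.004, -0.004]
ft_force: [0.6, 1.5, -0.7]
width: 0.0465
grip_force: 15.0
```

```bash
python3 - <<'E'
from h import *
goto([.501,.020,.115],[.052,1])
i,im=snap("wrist","w12.png")
_,c=snap("side","s12.png"); a=cv2.imread("pics/s6.png")[:,:,::-1]
A,B=[cv2.cvtColor(np.ascontiguousarray(x),cv2.COLOR_RGB2GRAY) for x in(a,c)]
q=A[205:230,318:374]; m=cv2.matchTemplate(B[190:245,303:389],q,cv2.TM_CCOEFF_NORMED);print(cv2.minMaxLoc(m))
E
```

```text
tcp [0.5    0.0221 0.2097] toolx [-0.999  0.045  0.009] w 0.0465 t 38.0
shift cm [-0.2  -0.29  9.47]
turn deg 0.4 or -179.6
(-0.44527512788772583, 0.9855856895446777, (13, 30), (15, 15))
```

Request:
arm_command(moves=[0,-0.2,1,0,0,0,2,0,0,0,2,0,0,0,1.5,0,0,0,1,0,0,0,0.5,0,0,0,0,0,0,0,0,0])

```text
time: 38.75
ee_pos: [0.5, 0.0205, 0.1308]
eef_rot: [0.022, 1.0, 0.005, -0.004]
ft_force: [0.0, -0.4, -1.2]
width: 0.0464
grip_force: 15.0
```

Request:
arm_command(moves=[0,0,0.4,0,0,0,0.4,0,0,0,0.3,0,0,0,0,0,0,0,0,0])

```text
time: 39.17
ee_pos: [0.4997, 0.0206, 0.1195]
eef_rot: [0.022, 1.0, 0.005, -0.004]
ft_force: [-0.1, -0.3, -2.1]
width: 0.0466
grip_force: 15.0
```

Request:
arm_command(moves=[0,0,0.3,0,0,0,0.3,0,0,0,0.2,0,0,0,0,0,0,0,0,0])

```text
time: 39.58
ee_pos: [0.4996, 0.0206, 0.1114]
eef_rot: [0.022, 1.0, 0.005, -0.004]
ft_force: [0.9, 0.2, -0.3]
width: 0.0468
grip_force: 15.0
```

Request:
arm_command(moves=[0,0,0.15,0,0,0,0.15,0,0,0,0,0,0,0,0,0])

```text
time: 39.92
ee_pos: [0.4997, 0.0207, 0.1086]
eef_rot: [0.022, 1.0, 0.005, -0.004]
ft_force: [0.3, -0.0, -0.3]
width: 0.0466
grip_force: 15.0
```

Request:
arm_command(moves=[0,0,0.1,0,0,0,0.1,0,0,0,0,0,0,0,0,0])

```text
time: 40.25
ee_pos: [0.4998, 0.0208, 0.1066]
eef_rot: [0.022, 1.0, 0.005, -0.004]
ft_force: [0.5, 0.0, 1.0]
width: 0.0466
grip_force: 15.0
```

Request:
arm_command(moves=[0,0,0.1,0,0,0,0.05,0,0,0,0,0,0,0,0,0])

```text
time: 40.58
ee_pos: [0.4997, 0.0208, 0.1051]
eef_rot: [0.022, 1.0, 0.005, -0.004]
ft_force: [0.4, 0.4, 1.4]
width: 0.0463
grip_force: 15.0
```

Request:
arm_command(moves=[0,0,0,0,0,0,0,0,0,0,0,0,0,0,0,0,0,0,0,0,0,0,-0.5,0,0,0,-1,0,0,0,-2,0,0,0,-3,0,0,0,-3,0,0,0,-3,0,0,0,-3,0], fingers=66)

```text
time: 41.58
ee_pos: [0.5007, 0.0185, 0.2624]
eef_rot: [0.023, 1.0, 0.005, -0.003]
ft_force: [0.6, 0.5, -0.1]
width: 0.0577
grip_force: 0.0
```

Request:
arm_command(moves=[0,1.5,-0.5,0,0,3,0,0,0,3,0,0,0,3,0,0,0,2,0,0,0,1,0,0,0,0,0,0,0,0,0,0])

```text
time: 42.25
ee_pos: [0.5071, 0.1527, 0.2665]
eef_rot: [0.023, 1.0, 0.004, -0.004]
ft_force: [0.1, -1.3, -0.6]
width: 0.0577
grip_force: 0.0
```

```bash
python3 - <<'E'
from h import *
i,im=snap("wrist","w13.png");s,c=snap("side","s13.png");goto([.5,.02,.1])
o=np.zeros((400,800,3),np.uint8);o[:,:400]=im[:,0:400];o[:,400:]=cv2.resize(c[150:290,270:410],(400,400),interpolation=cv2.INTER_CUBIC);cv2.imwrite("pics/c13.png",o[:,:,::-1])
E
```

```text
tcp [0.5071 0.1519 0.2666] toolx [-0.999  0.047  0.007] w 0.0573 t 42.4
shift cm [ -0.04 -13.36  16.53]
```

View pics/c13.png

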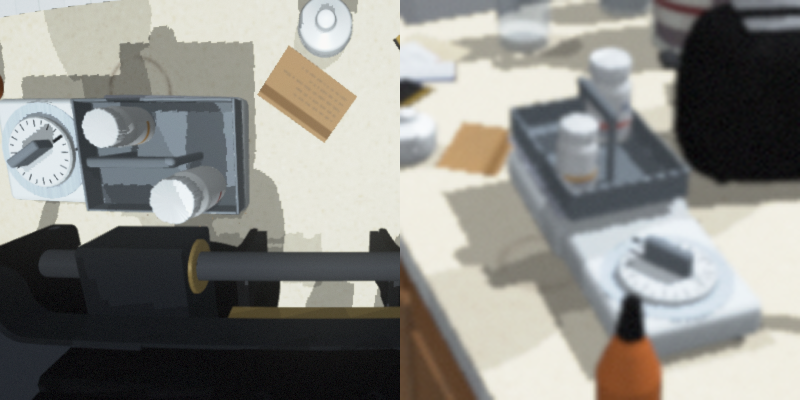

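Both bottles stand upright in the caddy (caps at (105,127) and (172,202)), the caddy is level on the pan, and the syrup bottle is upright on the worktop.

```bash
python3 -c "
from h import *
print(r.close_job())"
```

```text
the job is handed in; nothing more can be done
None
```

The job is handed in: the syrup bottle is on the worktop and the dial was zeroed with the empty caddy on the pan. Both pill bottles I found now stand upright in the caddy on the pan, ready for you to read the weight.

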